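# Set the grinder collar to its index mark and lock it

## Task

Push the lever of the coffee grinder's adjusting collar around its arc, without gripping it, until the collar's pointer lines up with the long index mark (the one on the scale plate's projecting tab). Then press the mushroom-headed lock pin fully down, and leave the collar on the mark and all loose things on the bench where they stand.

Things in the scene. Friction and masses are not known exactly. Their poses are not given: they have to be found in the camera images.
- head: The grinding head, fixed to the bench: a steel plate 230 x 230 mm, 15 mm thick, with a round grey housing (radius up to 66 mm) in its middle. Origin on the collar's turning axis at the plate's underside (bench level). Its +x axis points, within 0.3 rad, away from the robot, z up.
- collar (a joint): Angle in rad of the steel adjusting collar (radius 63 mm, from 70 to 95 mm above the bench) that turns about the vertical axis through the head's origin, positive counter-clockwise from above, stops at -1.2 and 1.2. At 0 the lever points along the head's -x and the pointer along its +x. It starts negative and the index mark always lies at a positive angle; it stays where it is left, and pushing the lever takes about 3 N.
- lever_tip (a point): Top centre of the lever's upright black paddle, 102 mm from the collar's axis and 130 mm above the bench. The paddle is 30 mm long radially (87 to 117 mm from the axis), 12 mm thick across, and stands from 86 to 130 mm above the bench on a flat steel arm whose underside is 78 mm above the bench. Its flat faces look along the arc: push the face that trails in counter-clockwise turning to turn the collar positive, the other to turn it back.
- pointer (a point): Tip of the collar's small black pointer, on the side opposite the lever, 80 mm from the axis and 72 mm above the bench.
- mark (a point): The long black index mark, at 80 mm from the axis and 72 mm above the bench. The mark is 5 mm wide and 34 mm long, runs radially, and ends on a tab 20 mm wide that projects to 110 mm from the axis from the round aluminium scale plate (radius 94 mm, fixed). All other marks are short and thin, 0.14 rad (11 mm) apart.
- lock_pin (a joint): How far the lock pin is pressed down, in m: 0 up (start), 0.012 fully down at its stop. It slides stiffly (about 3.5 N) and stays where it is left.
- lock_top (a point): Centre of the top of the lock pin's mushroom head, a black disc 30 mm across and 8 mm thick, 97 mm above the bench when up and 85 mm when fully down. It stands on a steel post (radius 11 mm, top 75 mm above the bench) near one of the plate's two side edges, about 122 mm from the collar's axis; a like post without a pin stands at the other side.
- burr: Bystander: loose steel burr ring, 48 mm across, 12 mm high, lying on a near corner of the head's plate. Origin at its underside.
- tamper: Bystander: loose steel tamper, 58 mm across, 85 mm high, standing on the bench between robot and head. Origin at its underside.
- basket: Bystander: loose steel filter basket, 68 mm across, 26 mm high. Origin at its underside.
- brush: Bystander: loose brush, 160 mm long, lying on the bench.
- driver: Bystander: loose screwdriver, 190 mm long, lying on the bench.
- jug: Bystander: loose steel jug with a handle, 84 mm across, 90 mm high, beyond the head. Origin at its underside.
- jar: Bystander: loose white jar with a black cap, 60 mm across, 65 mm high, beyond the head. Origin at its underside.

How it is judged (in metres and radians):
On the way, in this order (a step that is already met when the one before it is completed fails the run):
1. the pointer rests on the index mark, the lock pin still up (horizontal distance between pointer and mark below 0.0045 m and velocity of joint collar between -0.05 and 0.05 rad/s and value of joint lock_pin below 0.004 m), for 0.2 s.
2. the lock pin is pressed fully down with the pointer on the mark (horizontal distance between pointer and mark below 0.0045 m and value of joint lock_pin above 0.0095 m), for 0.2 s.
At the end, for the whole second after the job is handed in: The pointer tip is within 4.5 mm of the index mark and still, the lock pin is at least 9.5 mm of its 12 mm down, and every loose thing is within 30 mm of where it started (all of step 2 and velocity of joint collar between -0.05 and 0.05 rad/s and distance of each of burr, tamper, basket, brush, driver, jug, jar from where it was at the start of the episode below 0.03 m); the robot touches nothing.
It fails at once if the lever was gripped: both faces of its paddle pressed at once with more than 1.5 N (contact force between the fingers and collar_c2 above 1.5 N and contact force between the fingers and collar_c3 above 1.5 N).
It fails at once if the lock pin was pressed before the collar stood on the mark (value of joint lock_pin above 0.006 m and horizontal distance between pointer and mark above 0.012 m).
It fails at once if a bystander was moved, lifted or carried by more than 30 mm (distance of any of burr, tamper, basket, brush, driver, jug, jar from where it was at the start of the episode above 0.03 m).
It also fails if it takes over 48 s, if anything falls off the work surface, if the arm or the gripper's body presses on something with over 40 N, if the wrist force passes 120 N, or if a joint passes its speed limit or range.

## Robot

A 6-joint arm with a two-finger parallel gripper is mounted at the origin on the work surface. World frame = base frame: x ahead of the robot, y to its left, z up, the work surface at z = 0. Lengths are in m, angles in degrees, forces in N, time in s.
With the tool pointing down it reaches from about 0.3 to 0.75 m from the base axis. Payload 8.5 kg.
Tool frame: the origin (TCP) lies on the centre line of the jaws, within the pads' length; the fingertips stand tip_extent ahead of it and the grasp point (between the pads) lies 11 mm behind it (tip_extent is the distance from the TCP to the fingertips, in m); z points along the fingers, y is the line along which they close (so a half turn about z gives the same grasp; the last joint's range is limited). The gripper opens to 88 mm and grips with 3 to 60 N. Pads are 18 mm wide; open, the fingers measure 123 mm over their backs; the gripper's body (75 mm by 187 mm) begins 45 mm behind the grasp point.
Start: joints at [-80.518, 21.807, 74.336, -0, 83.858, -12.336], TCP at [0.204, -0.511, 0.247] pointing down, gripper open.
Joint ranges: [-178.18, 178.18], [-50.72, 133.34], [12.68, 142.11], [-81.47, 261.47], [9.98, 163.14], [-165.26, 165.26]. Speed limits (degrees/s): [136.94, 136.94, 180, 180, 180, 180].

## Interface

Orientations are given as [roll, pitch, yaw] about the fixed x, y, z axes, in that order (R = Rz(yaw) Ry(pitch) Rx(roll)).
In Python, from station import get_state, camera, camera_info, hand_in, tip_extent gives the robot as it stands. The module is installed in compiled form; this text tells all that it offers.
- The arm moves only by the tool arm_command, never from a script. Its argument "moves" is a list of rows, each a list of 7 numbers: the shift along the tool's x, y, z as a fraction of full scale, then the turn, a rotation vector about the tool's x, y, z as a fraction of full scale, then the finger opening in mm, from 0 to 88.1. A call has 1 to 20 rows; each row is the pose to reach, as a shift and turn from the pose commanded when the call began, along the tool's axes at that moment; what a row does not reach only later rows make up. Full scale, the value 1, is 40 cm for a shift and 60 degrees for a turn. A row lasts 1/8 s, in which the tool goes at most 62.5 mm and 10.7 degrees, less where a joint would pass 70% of its speed; a pose out of reach is approached as far as the arm can. A call with a number of a shift or a turn outside -1 to 1 is refused whole. A call with a gripper value outside its range is refused whole. The fingers move at their own pace and stop on an object; "force" is the grip in N (left out, the last holds). Time passes only in rows, so rows that repeat a pose let the fingers close. It gives the time, the measured TCP pose, the force, the opening and the grip force at its end, in the units of the state.
- get_state(): the state, without advancing time (a new reading comes with each control period).
- camera(name): name is "scene" or "top"; returns the picture (420x560x3 uint8, red, green, blue); there is no depth.
- camera_info(name): a dict with "fovy" (degrees; the focal length in pixels is half the picture's height over the tangent of half this angle, whatever the lens; pixels are square), "cx", "cy" (the principal point, pixels), "eye" and "orientation" of the camera in the world. Camera axes: x right, y up, looking along -z (the intrinsics and any distortion apply to the point x, -y, -z); pixel columns grow to the right and rows downward; lengths in m; the calibration is good to about 2 mm. A picture is of the moment at which its call begins. camera_info takes no time and is no camera call.
- hand_in(): hands the job in; it is judged then, once.
The state is a dict: "time_s": time; "joint_positions": joint angles; "dq": joint speeds; "joint_torque": joint torques, N m; "tcp_pos": TCP position; "eef_rot": TCP orientation; "force": force on the tool from outside, world axes, zero at the start; "ft_torque": the same for the moment, N m; "finger_gap": finger opening in m; "gripper_force": force on a finger pad.
Only numpy, scipy, OpenCV 4.12 (cv2) and the standard library are available. Lean on these libraries where they do the work, as an engineer would, in place of code of your own. Each camera call takes 0.05 s, during which the arm holds its last target. There are 200 camera calls.

## Working session

There is one attempt and no reset: what is moved stays moved. The work goes in short steps, Python scripts to look and compute and a tool call to move; the robot and the scene stay as the last step left them, time stands still between calls to the robot, and variables do not carry over. Pictures are saved under pics/ and viewed, at most 10 in all, crops included, and the job is handed in when it is done.

Besides the shell and the picture viewer there is one more tool, called after ">>>" by a JSON object that holds its "method" and its "body", one argument or row to a line. arm_command: Moves the arm, as the interface text tells. Its arguments: {"type":"object","properties":{"moves":{"type":"array","items":{"type":"array","items":{"type":"number"}}},"force":{"type":"number"}},"required":["moves"]}

```bash
mkdir -p pics; python3 - <<'E'
from station import *
import cv2
print(get_state(), tip_extent if not callable(tip_extent) else tip_extent())
for n in ("scene","top"):
    print(n,camera_info(n)); cv2.imwrite(f"pics/{n}0.png",camera(n)[:,:,::-1])
E
```

```text
{'time_s': 0.0, 'joint_positions': array([-8.05186129e+01,  2.18399632e+01,  7.43848676e+01, -8.04016351e-04,
        8.38582033e+01, -1.23372480e+01]), 'dq': array([-0.00870442, -0.06748066, -0.03137709, -0.05810294,  0.13751277,
       -0.10185103]), 'joint_torque': array([ 9.28565787e-04, -4.37925017e+01, -2.24548137e+01,  7.13618333e-02,
        3.53620830e-02, -9.96874246e-05]), 'tcp_pos': array([ 0.20435365, -0.51033097,  0.24614672]), 'eef_rot': array([-1.79918713e+02, -1.69606980e-02,  2.18187096e+01]), 'force': array([-0.59987895, -0.13502201,  0.63263143]), 'ft_torque': array([-0.03939498, -0.0382982 , -0.01355007]), 'gripper_force': 0.0, 'finger_gap': 0.08819709908637705} 0.008
scene {'fovy': 44.22626606083903, 'cx': 286.8550785679822, 'cy': 203.98748506188107, 'eye': array([1.01914694, 0.39055624, 1.04878067]), 'orientation': array([ 29.89707751,   0.65157437, 127.73292204])}
top {'fovy': 55.65059848544012, 'cx': 270.81616809481835, 'cy': 214.04285560194688, 'eye': array([0.43568017, 0.04987671, 0.95698854]), 'orientation': array([  8.92082668,  -1.99561224, -90.27297308])}
```

View pics/top0.png

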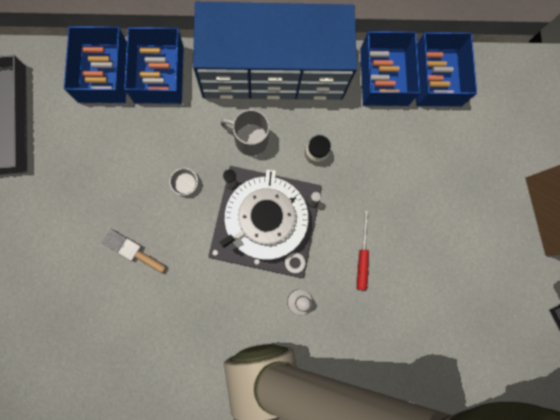

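View pics/scene0.png

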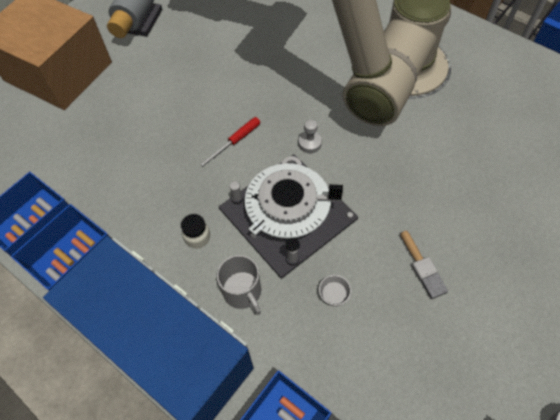

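The top view shows the head at about (268,216), the lever paddle at (230,241), the pointer at (293,199), the long mark at (270,178) and the lock pin at (230,176). The scene view shows the paddle at (335,192), the pin at (292,250) and the mark tab at (257,230). Next I enlarge both and measure.

```bash
cat > h.py <<'E'
import numpy as np, cv2
from station import *
from scipy.spatial.transform import Rotation as R
def cam(n):
    c=camera_info(n); f=210/np.tan(np.radians(c["fovy"]/2))
    return f,c["cx"],c["cy"],np.array(c["eye"]),R.from_euler("xyz",c["orientation"],degrees=True).as_matrix()
def ray(n,p,z):
    f,cx,cy,e,M=cam(n); d=M@np.array([(p[0]-cx)/f,-(p[1]-cy)/f,-1]); return e+d*(z-e[2])/d[2]
def proj(n,P):
    f,cx,cy,e,M=cam(n); q=M.T@(np.asarray(P)-e); return np.array([cx-f*q[0]/q[2],cy+f*q[1]/q[2]])
def crop(n,box,k,fn,im=None):
    im=camera(n) if im is None else im
    x,y,w,h=box; c=cv2.resize(im[y:y+h,x:x+w],None,fx=k,fy=k,interpolation=cv2.INTER_CUBIC)
    cv2.imwrite(fn,c[:,:,::-1])
E
python3 - <<'E'
from h import *
t=cv2.imread("pics/top0.png")[:,:,::-1]; s=cv2.imread("pics/scene0.png")[:,:,::-1]
a=cv2.resize(t[155:285,200:332],None,fx=4.5,fy=4.5,interpolation=cv2.INTER_CUBIC)
cv2.imwrite("pics/tc.png",a[:,:,::-1])
crop("scene",(210,140,160,145),5,"pics/sc.png",s)
E
```

```text
(no output)
```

View pics/tc.png

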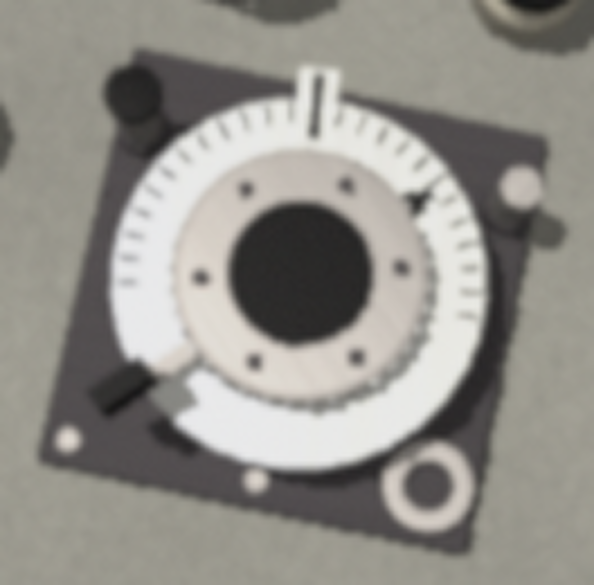

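View pics/sc.png

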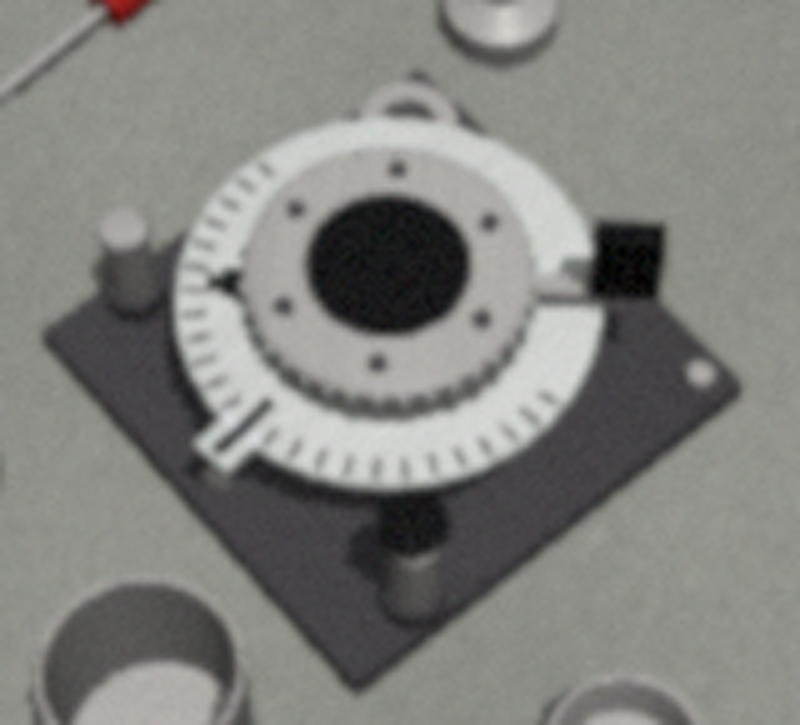

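Crops: in the top crop the long mark runs (315,137)–(320,75), the pointer is at (420,200), the paddle top at (122,387) and the pin's top at (133,92). In the scene crop the paddle is at (628,255) and the pin's head at (412,520). I rectify onto z = 0.072 and measure the angles.

```bash
cat >> h.py <<'E'
def rect(n,im,z,c,half=0.13,res=0.0005):
    """image seen on plane z; row r -> x=c0+half-r*res, col -> y=c1+half-col*res"""
    W=[np.array([c[0]+a*half,c[1]+b*half,z]) for a,b in((1,1),(1,-1),(-1,-1),(-1,1))]
    N=int(2*half/res); H=cv2.getPerspectiveTransform(np.float32([proj(n,w) for w in W]),np.float32([[0,0],[N,0],[N,N],[0,N]]))
    return cv2.warpPerspective(im,H,(N,N),flags=cv2.INTER_CUBIC)
def disc(n,im,z,c0):
    r=rect(n,im,z,c0); g=cv2.GaussianBlur(r,(5,5),0)
    m=(g.min(2)>175).astype(np.uint8); ks=cv2.findContours(m,0,2)[0]; k=max(ks,key=cv2.contourArea)[:,0,:]
    P=np.c_[c0[0]+.13-k[:,1]*.0005,c0[1]+.13-k[:,0]*.0005]; c=np.array(c0)
    for _ in range(40):
        d=np.hypot(*(P-c).T); s=P[abs(d-.094)<.006]; A=np.c_[2*s,np.ones(len(s))]
        x=np.linalg.lstsq(A,(s**2).sum(1),rcond=None)[0]; c=x[:2]
    return c,np.sqrt(x[2]+c@c),len(s)
def dark(n,im,z,c,r0,r1,a0=-180,a1=180):
    g=im.min(2).astype(float); A=np.radians(np.arange(a0,a1,.5)); out=[]
    for a in A:
        P=np.float32([proj(n,[c[0]+r*np.cos(a),c[1]+r*np.sin(a),z]) for r in np.linspace(r0,r1,8)])
        out.append(cv2.remap(np.float32(g),P[:,0],P[:,1],cv2.INTER_LINEAR).mean())
    return np.degrees(A),np.array(out)
E
python3 - <<'E'
from h import *
np.set_printoptions(precision=4,suppress=True)
t=cv2.imread("pics/top0.png")[:,:,::-1]; s=cv2.imread("pics/scene0.png")[:,:,::-1]
c0=ray("top",(200+300/4.5,155+282/4.5),.07)[:2]
print("c0",c0)
for n,im in(("top",t),("scene",s)):
    c,r,k=disc(n,im,.071,c0); print(n,"centre",c,r,k)
    for r0,r1,l in((.096,.102,"mark"),(.076,.08,"ptr+mark")):
        a,d=dark(n,im,.072,c,r0,r1,-90,60); 
        mins=[(round(a[i],1),round(d[i])) for i in range(2,len(a)-2) if d[i]==d[i-2:i+3].min() and d[i]<120]; print(l,mins)
print("paddle top", ray("top",(200+122/4.5,155+380/4.5),.130), ray("scene",(210+628/5,140+226/5),.130))
print("pin", ray("top",(200+132/4.5,155+92/4.5),.097), ray("scene",(210+412/5,140+516/5),.097))
print("tamper",ray("top",(303,303),.085),"burr",ray("top",(200+428/4.5,155+487/4.5),.027),"post2",ray("top",(200+522/4.5,155+187/4.5),.075),ray("scene",(210+124/5,140+226/5),.075))
E
```

```text
c0 [0.5666 0.0277]
top centre [0.5684 0.0292] 0.09304278009833132 501
mark [(np.float64(-74.5), 65), (np.float64(-71.0), 66), (np.float64(-60.5), 81), (np.float64(-59.0), 81), (np.float64(-55.0), 81), (np.float64(-47.0), 83), (np.float64(-45.5), 83), (np.float64(-36.5), 82), (np.float64(-34.0), 83), (np.float64(-17.0), 111), (np.float64(-5.5), 109), (np.float64(11.5), 82), (np.float64(22.0), 81), (np.float64(25.0), 81), (np.float64(44.5), 50)]Traceback (most recent call last):
  File "<stdin>", line 9, in <module>
  File "h.py", line 31, in dark
    P=np.float32([proj(n,[c[0]+r*np.cos(a),c[1]+r*np.sin(a),z]) for r in np.linspace(r0,r1,8)])
                  ~~~~^^^^^^^^^^^^^^^^^^^^^^^^^^^^^^^^^^^^^^^^^
  File "h.py", line 10, in proj
    f,cx,cy,e,M=cam(n); q=M.T@(np.asarray(P)-e); return np.array([cx-f*q[0]/q[2],cy+f*q[1]/q[2]])
                ~~~^^^
  File "h.py", line 5, in cam
    c=camera_info(n); f=210/np.tan(np.radians(c["fovy"]/2))
ValueError: time passes only in moves, steps and waits
```

```bash
sed -i 's/^def cam(n)/import functools\n@functools.lru_cache(None)\ndef cam(n)/' h.py
cat > m.py <<'E'
from h import *
np.set_printoptions(precision=4,suppress=True)
def angs(n,im,c,win=(-70,35)):
    res={}
    for l,r0,r1 in(("mark",.088,.1),("both",.076,.081)):
        a,d=dark(n,im,.072,c,r0,r1,*win)
        res[l]=[(float(a[i]),int(d[i])) for i in range(4,len(a)-4) if d[i]==d[i-4:i+5].min() and d[i]<150]
    return res
E
python3 - <<'E'
from m import *
t=cv2.imread("pics/top0.png")[:,:,::-1]; s=cv2.imread("pics/scene0.png")[:,:,::-1]
c0=[.5684,.0292]
for n,im in(("top",t),("scene",s)):
    c,r,k=disc(n,im,.071,c0); print(n,"centre",c,r,k,angs(n,im,c))
print("paddle top", ray("top",(200+122/4.5,155+380/4.5),.130), ray("scene",(210+628/5,140+226/5),.130))
print("pin", ray("top",(200+132/4.5,155+92/4.5),.097), ray("scene",(210+412/5,140+516/5),.097))
print("tamper",ray("top",(303,303),.085),"burr",ray("top",(200+428/4.5,155+487/4.5),.027),"post2",ray("top",(200+522/4.5,155+187/4.5),.075),ray("scene",(210+124/5,140+226/5),.075))
E
```

```text
top centre [0.5684 0.0293] 0.09308089670822266 496 {'mark': [(-61.50000000000001, 141), (-54.0, 135), (-46.0, 136), (-37.5, 141), (-29.999999999999996, 140), (-21.5, 144), (-14.500000000000002, 148), (-6.000000000000001, 116), (2.5, 136), (10.0, 139), (18.5, 140), (26.0, 139)], 'both': [(-56.0, 117), (-5.5, 115)]}
scene centre [0.5703 0.0304] 0.09128668727144931 337 {'mark': [(-62.0, 121), (-53.5, 120), (-46.5, 117), (-38.5, 116), (-30.5, 109), (-22.5, 106), (-14.500000000000002, 118), (-6.000000000000001, 97), (3.0000000000000004, 117), (10.0, 112), (18.5, 118), (26.0, 116)], 'both': [(-57.5, 105), (-6.000000000000001, 105)]}
paddle top [0.512  0.1115 0.13  ] [0.51   0.1123 0.13  ]
pin [0.6571 0.1108 0.097 ] [0.6589 0.1124 0.097 ]
tamper [ 0.3789 -0.0495  0.085 ] burr [ 0.4658 -0.0392  0.027 ] post2 [ 0.6143 -0.0843  0.075 ] [ 0.6152 -0.0823  0.075 ]
```

```bash
cat > p.py <<'E'
import numpy as np
from scipy.spatial.transform import Rotation as R
C=np.array([.569,.030])
def pose(th,off,z,r=.104):
    a=np.radians(th); u=np.array([np.cos(a),np.sin(a)]); t=np.array([-u[1],u[0]])
    return np.r_[C+r*u-off*t,z],th-90
def rows(p0,y0,targets):
    R0=R.from_euler("xyz",[180,0,y0],degrees=True)
    for p,y in targets:
        s=R0.inv().apply(np.array(p)-p0)/.4; w=(R0.inv()*R.from_euler("xyz",[180,0,y],degrees=True)).as_rotvec(degrees=True)/60
        print(np.round(p,4),round(y,1),"->",np.round(s,4),np.round(w,4))
E
python3 - <<'E'
from p import *
p0=np.array([.204,-.511,.247]);y0=21.82
A=pose(124.5,.045,.23)
rows(p0,y0,[A,pose(124.5,.045,.105)])
E
```

```text
[0.5472 0.1412 0.23  ] 34.5 -> [ 1.4025 -1.1948  0.0425] [-0.      0.     -0.2113]
[0.5472 0.1412 0.105 ] 34.5 -> [ 1.4025 -1.1948  0.355 ] [-0.      0.     -0.2113]
```

>>> {"method": "arm_command", "body": {
  "moves": [
    [0.7,-0.6,0,0,0,-0.2,0],
    [0.7,-0.6,0,0,0,-0.2,0],
    [0.7,-0.6,0,0,0,-0.2,0],
    [0.7,-0.6,0,0,0,-0.2,0],
    [0.7,-0.6,0,0,0,-0.2,0],
    [0.7,-0.6,0,0,0,-0.2,0],
    [0.7,-0.6,0,0,0,-0.2,0]
  ]
}}

```text
time_s: 0.98
tcp_pos: [0.3759, -0.1807, 0.2467]
eef_rot: [-180.0, -0.0, 34.1]
force: [-0.7, 1.2, 0.2]
finger_gap: 0.0204
gripper_force: 0.0
```

```bash
python3 - <<'E'
from p import *
from station import get_state
s=get_state();print(s["tcp_pos"],s["eef_rot"],s["dq"])
rows(s["tcp_pos"],s["eef_rot"][2],[pose(124.5,.045,.23),pose(124.5,.045,.105)])
E
```

```text
[ 0.37593654 -0.18074305  0.24671803] [-1.79970481e+02 -1.20815603e-02  3.41386965e+01] [-5.02635124  0.87775581 -0.90970907 -0.98652789 -0.46247302 -2.93171763]
[0.5472 0.1412 0.23  ] 34.5 -> [ 0.806  -0.4259  0.0418] [ 0.     0.    -0.006]
[0.5472 0.1412 0.105 ] 34.5 -> [ 0.806  -0.4259  0.3543] [ 0.     0.    -0.006]
```

>>> {"method": "arm_command", "body": {
  "moves": [
    [0.81,-0.435,0,0,0,-0.01,0],
    [0.81,-0.435,0,0,0,-0.01,0],
    [0.81,-0.435,0,0,0,-0.01,0],
    [0.81,-0.435,0,0,0,-0.01,0],
    [0.81,-0.435,0,0,0,-0.01,0],
    [0.81,-0.435,0,0,0,-0.01,0],
    [0.81,-0.435,0.1,0,0,-0.01,0],
    [0.81,-0.435,0.2,0,0,-0.01,0],
    [0.81,-0.435,0.3,0,0,-0.01,0],
    [0.81,-0.435,0.35,0,0,-0.01,0],
    [0.81,-0.435,0.35,0,0,-0.01,0],
    [0.81,-0.435,0.35,0,0,-0.01,0]
  ]
}}

```text
time_s: 2.48
tcp_pos: [0.5482, 0.1405, 0.1076]
eef_rot: [180.0, -0.1, 34.4]
force: [1.3, -0.1, -0.1]
finger_gap: 0.0007
gripper_force: 0.0
```

```bash
python3 - <<'E'
from m import *
from p import *
a=camera("top")[150:290,195:335];b=camera("scene")[140:280,230:370]
cv2.imwrite("pics/m1.png",cv2.resize(np.hstack([a,b]),None,fx=2.8,fy=2.8,interpolation=2)[:,:,::-1])
s=get_state();p=s["tcp_pos"];y=s["eef_rot"][2];print(p,s["eef_rot"],s["force"],s["finger_gap"],s["time_s"])
rows(p,y,[pose(t,.015,.105) for t in (124.5,135,145,155,162,168)])
E
```

```text
[0.5481 0.1409 0.1078] [179.9379  -0.0961  34.3977] [-0.6069 -0.3421 -0.1045] 0.00030065699643104645 2.575
[0.5225 0.1242 0.105 ] 34.5 -> [-0.0765 -0.0019  0.007 ] [ 0.      0.     -0.0017]
[0.5061 0.1141 0.105 ] 45 -> [-0.1245 -0.0043  0.007 ] [ 0.      0.     -0.1767]
[0.4924 0.1019 0.105 ] 55 -> [-0.1699  0.0016  0.007 ] [ 0.      0.     -0.3434]
[0.4811 0.0875 0.105 ] 65 -> [-0.2136  0.0153  0.007 ] [ 0.    0.   -0.51]
[0.4747 0.0764 0.105 ] 72 -> [-0.2424  0.0293  0.007 ] [ 0.      0.     -0.6267]
[0.4704 0.0663 0.105 ] 78 -> [-0.2656  0.044   0.007 ] [ 0.      0.     -0.7267]
```

View pics/m1.png

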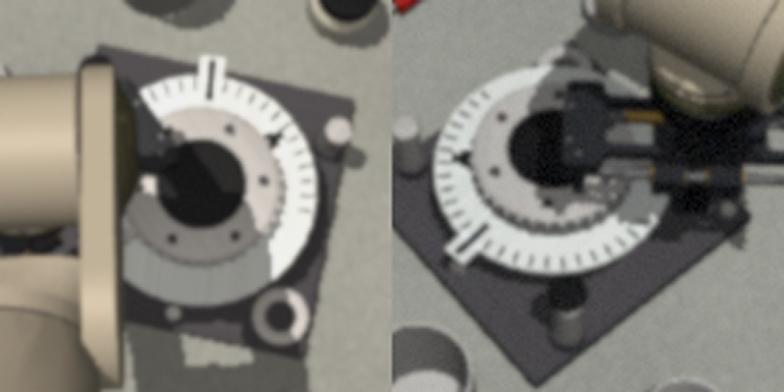

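The pointer is still at its starting angle and visible in both views, with the mark clear. Now I push in an arc to just short of the mark.

>>> {"method": "arm_command", "body": {
  "moves": [
    [-0.04,-0.002,0.006,0,0,0,0],
    [-0.065,-0.002,0.006,0,0,0,0],
    [-0.077,-0.002,0.006,0,0,0,0],
    [-0.1,-0.003,0.006,0,0,-0.09,0],
    [-0.125,-0.004,0.006,0,0,-0.177,0],
    [-0.148,-0.002,0.006,0,0,-0.26,0],
    [-0.17,0.002,0.006,0,0,-0.343,0],
    [-0.192,0.008,0.006,0,0,-0.427,0],
    [-0.214,0.015,0.006,0,0,-0.51,0],
    [-0.228,0.022,0.006,0,0,-0.568,0],
    [-0.242,0.029,0.006,0,0,-0.627,0],
    [-0.254,0.036,0.006,0,0,-0.677,0],
    [-0.266,0.044,0.006,0,0,-0.727,0],
    [-0.266,0.044,0.006,0,0,-0.727,0],
    [-0.266,0.044,0.006,0,0,-0.727,0]
  ]
}}

```text
time_s: 4.45
tcp_pos: [0.4697, 0.0665, 0.1044]
eef_rot: [180.0, 0.0, 78.0]
force: [-0.2, 0.2, 0.3]
finger_gap: 0.0003
gripper_force: 0.0
```

```bash
cat > look.py <<'E'
from m import *
from p import *
import sys
a=camera("top");b=camera("scene")
np.save("/tmp/ab.npy",[a,b])
cv2.imwrite(sys.argv[1],cv2.resize(np.hstack([a[150:290,195:335],b[140:280,230:370]]),None,fx=2.8,fy=2.8,interpolation=2)[:,:,::-1])
for n,im,c in(("top",a,[.5684,.0293]),("scene",b,[.5703,.0304])): print(n,angs(n,im,c,(-65,15))["both"])
s=get_state();p=s["tcp_pos"];y=s["eef_rot"][2];print(p,s["eef_rot"],s["force"],s["finger_gap"],s["time_s"])
rows(p,y,[pose(t,.015,.105) for t in (170,172,174,176)])
E
python3 look.py pics/m2.png
```

```text
top [(-12.000000000000002, 124), (-6.5, 114)]
scene [(-13.0, 120), (-6.5, 106)]
[0.4697 0.0665 0.1044] [-179.9948    0.0097   78.0071] [-0.6687  0.7697 -0.0977] 0.00027618705275385305 4.55
[0.4692 0.0628 0.105 ] 80 -> [-0.0093  0.0007 -0.0016] [ 0.      0.     -0.0332]
[0.4681 0.0593 0.105 ] 82 -> [-0.0185 -0.0001 -0.0016] [-0.      0.     -0.0665]
[0.4671 0.0558 0.105 ] 84 -> [-0.0276 -0.0006 -0.0016] [ 0.      0.     -0.0999]
[0.4663 0.0522 0.105 ] 86 -> [-0.0368 -0.0008 -0.0016] [ 0.      0.     -0.1332]
```

View pics/m2.png

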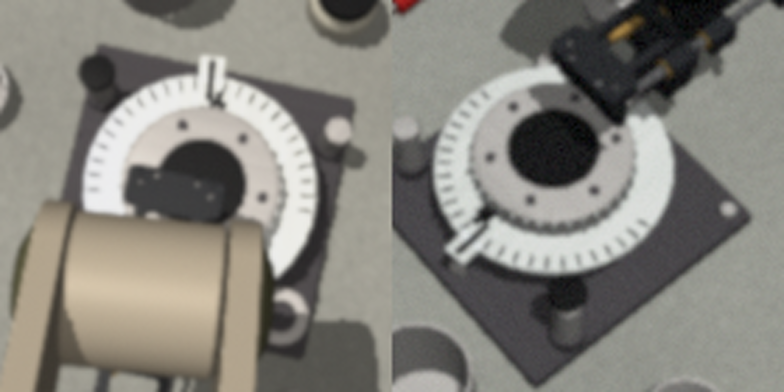

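The pointer stands at about -12.3°, the mark at -6.2°, so about 6° remain.

>>> {"method": "arm_command", "body": {
  "moves": [
    [-0.009,0,0,0,0,-0.033,0],
    [-0.018,0,0,0,0,-0.066,0],
    [-0.024,0,0,0,0,-0.085,0],
    [-0.027,0,0,0,0,-0.1,0],
    [-0.027,0,0,0,0,-0.1,0],
    [-0.027,0,0,0,0,-0.1,0]
  ]
}}

```text
time_s: 5.3
tcp_pos: [0.4673, 0.056, 0.1042]
eef_rot: [-180.0, -0.0, 84.0]
force: [-2.0, 3.7, -1.3]
finger_gap: 0.0004
gripper_force: 1.6
```

```bash
cat >> look.py <<'E'
for n,im,c in(("top",a,[.5684,.0293]),("scene",b,[.5703,.0304])):
    for r0,r1 in((.067,.07),(.07,.074),(.074,.079),(.084,.092),(.09,.1)):
        A,d=dark(n,im,.072,c,r0,r1,-16,4); w=np.clip(np.median(d)-d-10,0,None); print(n,r0,"centroid %.1f width %.1f"%((A*w).sum()/w.sum(),w.sum()/w.max()*.5))
E
python3 look.py pics/m3.png; python3 - <<'E'
import numpy as np,cv2
a,b=np.load("/tmp/ab.npy")
cv2.imwrite("pics/m3z.png",cv2.resize(np.hstack([a[160:205,245:295],b[195:240,240:290]]),None,fx=8,fy=8,interpolation=2)[:,:,::-1])
E
```

```text
top [(-5.5, 110)]
scene [(-6.5, 87)]
[0.4673 0.056  0.1042] [-179.9818   -0.0018   84.0262] [-2.1563  4.2485 -1.2454] 0.0005472024938946873 5.4
[0.4692 0.0628 0.105 ] 80 -> [ 0.0175  0.0028 -0.0019] [ 0.     -0.      0.0671]
[0.4681 0.0593 0.105 ] 82 -> [ 0.0085  0.001  -0.0019] [ 0.     -0.      0.0338]
[0.4671 0.0558 0.105 ] 84 -> [-0.0006 -0.0005 -0.0019] [ 0.     -0.      0.0004]
[0.4663 0.0522 0.105 ] 86 -> [-0.0097 -0.0016 -0.0019] [ 0.      0.     -0.0329]
top 0.067 centroid -5.8 width 6.5
top 0.07 centroid -6.0 width 6.2
top 0.074 centroid -6.0 width 4.8
top 0.084 centroid -5.8 width 2.5
top 0.09 centroid -5.3 width 4.5
scene 0.067 centroid -7.1 width 6.4
scene 0.07 centroid -6.9 width 5.4
scene 0.074 centroid -6.8 width 4.6
scene 0.084 centroid -5.9 width 2.8
scene 0.09 centroid -6.7 width 4.9
```

View pics/m3z.png

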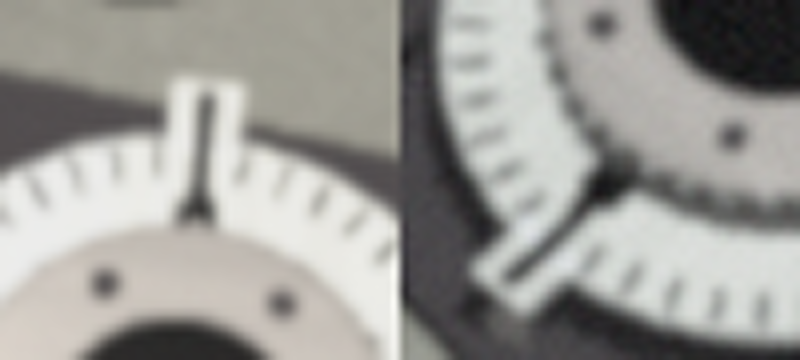

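The pointer sits on the mark: the centroid angles agree within about 1° in both views. Now I back off, lift, and go over the pin.

>>> {"method": "arm_command", "body": {
  "moves": [
    [0.03,0,0,0,0,0,0],
    [0.1,0,0,0,0,0,0],
    [0.1,0,0,0,0,0,0],
    [0.1,0,-0.1,0,0,0,0],
    [0.1,0,-0.2,0,0,0,0],
    [0.1,0,-0.2,0,0,0,0],
    [0.189,0.46,-0.2,0,0,0,0],
    [0.189,0.46,-0.2,0,0,0,0],
    [0.189,0.46,-0.2,0,0,0,0],
    [0.189,0.46,-0.2,0,0,0,0],
    [0.189,0.46,-0.2,0,0,0,0],
    [0.189,0.46,-0.1,0,0,0,0],
    [0.189,0.46,-0.04,0,0,0,0],
    [0.189,0.46,-0.04,0,0,0,0],
    [0.189,0.46,-0.04,0,0,0,0]
  ]
}}

```text
time_s: 7.28
tcp_pos: [0.6583, 0.112, 0.1221]
eef_rot: [179.9, -0.0, 84.0]
force: [-0.2, -0.3, 0.7]
finger_gap: 0.0003
gripper_force: 0.0
```

```bash
python3 look.py pics/m4.png | grep -v -- '->'
```

```text
top [(-62.0, 130), (-54.0, 129), (-46.0, 126), (-37.5, 126), (-30.5, 123), (-22.0, 126), (-13.5, 125), (-5.5, 61), (3.0000000000000004, 127), (11.0, 126)]
scene [(-61.50000000000001, 111), (-54.0, 111), (-46.5, 110), (-38.5, 108), (-30.5, 108), (-21.0, 110), (-14.500000000000002, 110), (-6.5, 46), (5.5, 36), (12.5, 70)]
[0.6586 0.112  0.1221] [179.8519  -0.0135  84.0396] [-0.9362 -0.3125  0.4503] 0.0006096015726426058 7.375
top 0.067 centroid -5.7 width 6.0
top 0.07 centroid -5.7 width 5.5
top 0.074 centroid -5.7 width 4.3
top 0.084 centroid -5.8 width 2.4
top 0.09 centroid -2.8 width 4.4
scene 0.067 centroid -6.7 width 4.3
scene 0.07 centroid -6.1 width 3.3
scene 0.074 centroid -2.3 width 5.2
scene 0.084 centroid 0.3 width 4.3
scene 0.09 centroid 1.3 width 3.8
```

View pics/m4.png

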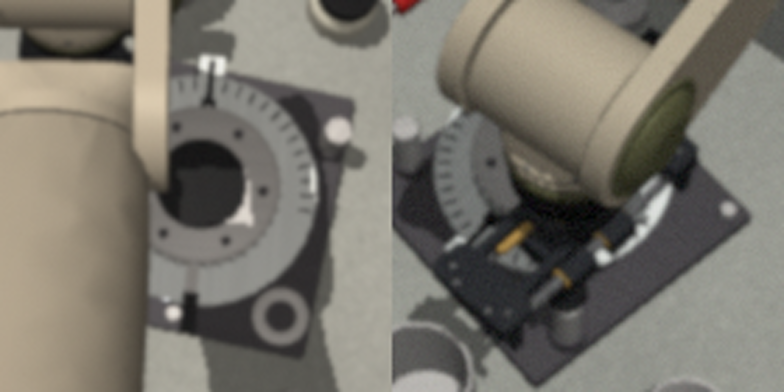

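The collar stayed on the mark (pointer at (209,100) and mark in line). The fingers are over the pin, so I press.

>>> {"method": "arm_command", "body": {
  "moves": [
    [0,0,0.03,0,0,0,0],
    [0,0,0.045,0,0,0,0],
    [0,0,0.055,0,0,0,0],
    [0,0,0.065,0,0,0,0],
    [0,0,0.072,0,0,0,0],
    [0,0,0.075,0,0,0,0],
    [0,0,0.075,0,0,0,0],
    [0,0,0.075,0,0,0,0],
    [0,0,0.075,0,0,0,0]
  ]
}}

```text
time_s: 8.5
tcp_pos: [0.6583, 0.1121, 0.0933]
eef_rot: [179.9, 0.0, 84.1]
force: [-10.2, -1.5, 21.4]
finger_gap: 0.0003
gripper_force: 10.6
```

>>> {"method": "arm_command", "body": {
  "moves": [
    [0,0,-0.04,0,0,0,0],
    [0,0,-0.15,0,0,0,0],
    [0,0,-0.3,0,0,0,0],
    [0,0,-0.3,0,0,0,0],
    [0.5,-0.2,-0.3,0,0,0,0],
    [0.5,-0.2,-0.3,0,0,0,0],
    [0.5,-0.2,-0.3,0,0,0,0],
    [0.5,-0.2,-0.3,0,0,0,0],
    [0.5,-0.2,-0.3,0,0,0,0],
    [0.5,-0.2,-0.3,0,0,0,0],
    [0.5,-0.2,-0.3,0,0,0,0]
  ]
}}

```text
time_s: 9.88
tcp_pos: [0.6, 0.3179, 0.21]
eef_rot: [-180.0, 0.0, 83.9]
force: [0.3, 0.3, -0.4]
finger_gap: 0.0004
gripper_force: 0.0
```

```bash
python3 look.py pics/m5.png | grep -v -- '->'; cat > z.py <<'E'
from h import *
a,b=np.load("/tmp/ab.npy")
cv2.imwrite("pics/m5b.png",np.hstack([cv2.resize(a[90:320,90:390],None,fx=1.33,fy=1.33),cv2.resize(b[140:280,210:350],None,fx=2.185,fy=2.185,interpolation=2)])[:,:,::-1])
E
python3 z.py
```

```text
top [(-5.5, 117)]
scene [(-6.5, 92)]
[0.5999 0.3182 0.2102] [-179.9904    0.0068   83.953 ] [0.0016 0.2019 0.2678] 0.00033273036498371105 9.975
top 0.067 centroid -5.8 width 6.6
top 0.07 centroid -6.0 width 6.2
top 0.074 centroid -6.0 width 4.7
top 0.084 centroid -5.8 width 2.5
top 0.09 centroid -5.4 width 4.5
scene 0.067 centroid -7.0 width 6.5
scene 0.07 centroid -7.0 width 5.5
scene 0.074 centroid -6.8 width 4.6
scene 0.084 centroid -5.8 width 2.8
scene 0.09 centroid -6.9 width 5.0
```

View pics/m5b.png

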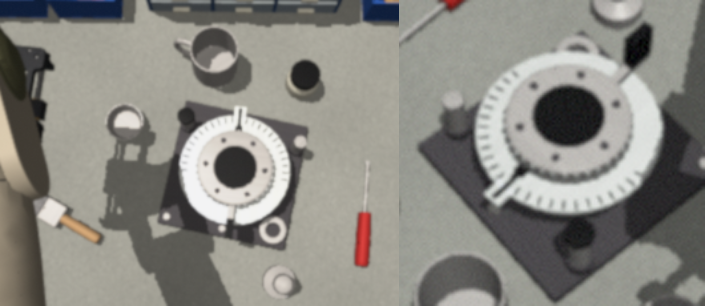

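The pointer lies on the mark at (240,118), the pin is down at (186,117), and the loose things stand where they were. I hand in.

```bash
python3 -c "from station import *; print(hand_in())"
```

```text
the job is handed in; nothing more can be done
None
```

I handed the job in at about 10 s: the collar's pointer is on the index mark to within about 1°, the lock pin was pressed until it hit its stop, and none of the loose things looked moved in the last picture. The hand-in gave no verdict.

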